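# Turn a glaze test tile face up against the turning fence

### The job

The glazed test tile lies face down on the felt turning board. With your fingertips, gently push it against the sloping steel fence until it tips up and stands leaning on the fence, then push its top edge back the other way so that it falls over and lies flat on the felt with the blue glazed face up. Do not pinch, pick up or carry the tile, and leave the mug, the jar and the bowl where they stand.

Things in the scene. Friction and masses are not known exactly. Their poses are not given: they have to be found in the camera images.
- tile: loose fired-clay tile 110 x 80 x 10 mm, 125 to 230 g, bare terracotta on one face, blue glaze on the other. Origin at its very centre; x along the 110 mm side, y along the 80 mm side, z out of the terracotta back (up at the start). It starts flat on the felt, its x axis within 0.2 rad of square to the fence, its far edge 15 to 55 mm short of the fence's foot
- board: turning board fixed to the bench, place and yaw vary: wood with grey felt on top, 12 mm thick. Origin at bench height under the middle of the fence's foot line; x points from the robot's side across the fence, y along the fence, z up. The felt grips well; it (top at z = 12 mm) runs from x = -255 mm to the fence's foot at x = 0, and y from -115 to 115 mm
- fence: fixed plate of polished, slippery steel on the board, 220 mm long, 6 mm thick; same origin and axes as the board. Its face rises from x = 0, z = 12 mm, leaning away from the robot at 62 degrees to the horizontal. A tile pushed by its near edge along the felt rides up it; with the near edge right at the foot the tile lies on it at 62 degrees and stays there when let go
- fence_top (a point): middle of the fence's top edge, at board x = 32 mm, z = 73 mm; braces behind are lower and end at x = 53 mm. The leaning tile's top edge stands about 36 mm higher, at about board x = 52, z = 109 mm. Pushed back by it, the tile pivots on its lower edge at the foot, passes upright (122 mm high) and falls by itself onto the felt
- mug: white ceramic mug, 76 mm across and 85 mm high with a handle, standing upright on the bench beside the board; origin at the centre of its underside. Bystander.
- jar: closed amber glass jar with a black cap, 60 mm across and 100 mm high, standing on the bench beside the board; origin at the centre of its underside. Bystander.
- bowl: small terracotta bowl, 90 mm across and 50 mm high, standing on the bench beside the board; origin at the centre of its underside. Bystander.
Mind the look-alikes: they are no part of the job. Several things have the shape of the tile; the one meant has the colours described above.

How it is judged:
On the way:
1. the tile has been pushed up until it leans on the fence (angle between tile's own z axis and vertical between 0.8 and 1.5 rad and x of tile in the frame of board between -0.03 and 0.06 m and z of tile in the frame of board below 0.09 m), for 0.2 s.
At the end, for the whole second after the job is handed in: the tile lies at rest flat on the felt (centre 5 mm above it within 4 mm, tilt within 0.08 rad), blue glazed face up, in front of the fence (centre 20 to 200 mm from the foot, within 90 mm of the middle line) (angle between tile's own z axis and vertical above 3.06 rad and z of tile in the frame of board between 0.013 and 0.021 m and x of tile in the frame of board between -0.2 and -0.02 m and y of tile in the frame of board between -0.09 and 0.09 m and linear speed of tile below 0.01 m/s and angular speed of tile below 0.1 rad/s); the robot touches nothing.
It fails at once if the tile is pressed or pinched hard (over 25 N) (contact force between tile and the fingers above 25 N).
It fails at once if the tile is lifted clear of the board or carried (z of tile in the frame of board above 0.1 m or ((angle between tile's own z axis and vertical below 0.35 rad or angle between tile's own z axis and vertical above 2.79 rad) and z of tile in the frame of board above 0.055 m) or ((angle between tile's own z axis and vertical below 0.8 rad or angle between tile's own z axis and vertical above 2.34 rad) and z of tile in the frame of board above 0.08 m)).
It fails at once if the white mug is pushed or knocked over (distance of mug from where it was at the start of the episode above 0.015 m or angle between mug's own z axis and vertical above 0.2 rad).
It fails at once if the amber jar is pushed or knocked over (distance of jar from where it was at the start of the episode above 0.015 m or angle between jar's own z axis and vertical above 0.2 rad).
It fails at once if the terracotta bowl is pushed or knocked over (distance of bowl from where it was at the start of the episode above 0.015 m or angle between bowl's own z axis and vertical above 0.2 rad).
It also fails if it takes over 58 s, if anything falls off the work surface, if the arm or the gripper's body presses on something with over 40 N, if the wrist force passes 120 N, or if a joint passes its speed limit or range.

### The arm

A 7-joint arm with a two-finger parallel gripper is mounted at the origin on the work surface. World frame = base frame: x ahead of the robot, y to its left, z up, the work surface at z = 0. Lengths are in m, angles in rad, forces in N, time in s.
With the tool pointing down it reaches from about 0.35 to 0.9 m from the base axis. Payload 8.1 kg.
Tool frame: the origin (TCP) lies between the finger pads; the fingertips stand ahead of it and the grasp point (between the pads) is the TCP (arm.nose_length is the z of the fingertips in the tool frame, in m); z points along the fingers, y is the line along which they close (so a half turn about z gives the same grasp; the last joint's range is limited). The gripper opens to 92 mm and grips with 3 to 60 N. Pads are 19 mm wide; open, the fingers measure 130 mm over their backs; the gripper's body (75 mm by 190 mm) begins 47 mm behind the grasp point.
Start: joints at [1.058, 0.434, 0.025, 1.573, -0.012, 1.134, -0.075], TCP at [0.249, -0.573, 0.246] pointing down, gripper open.
Joint ranges: [-2.62, 2.62], [-0.44, 2.09], [-1.27, 1.32], [0.08, 2.57], [-1.32, 4.46], [0.12, 2], [-2.74, 2.74]. Speed limits (rad/s): [2.22, 2.22, 3.01, 3.01, 3.14, 3.14, 3.14].

### API

Orientations are given as a rotation vector (axis times angle).
In Python, from cell import sensors, optics, arm gives the robot as it stands.
- The arm moves only by the tool arm_command, never from a script. Its argument "deltas" is one flat list of numbers, 7 for each row, row after row: the turn, a rotation vector about the world's x, y, z as a fraction of full scale, then the shift along the world's x, y, z as a fraction of full scale, then the finger opening in mm, from 0 to 91.8. In form: [wx, wy, wz, dx, dy, dz, fingers, wx, wy, wz, dx, dy, dz, fingers, ...]. A call has 1 to 20 rows; each row is the pose to reach, as a shift and turn from the pose commanded when the call began; what a row does not reach only later rows make up. Full scale, the value 1, is 1 m for a shift and 90 degrees for a turn. A row lasts 1/10 s, in which the tool goes at most 50 mm and 8.59 degrees, less where a joint would pass 70% of its speed; a pose out of reach is approached as far as the arm can. A call with a number of a shift or a turn outside -1 to 1 is refused whole. A call with a gripper value outside its range is refused whole. The fingers move at their own pace and stop on an object; "force" is the grip in N (left out, the last holds). Time passes only in rows, so rows that repeat a pose let the fingers close. It gives the time, the measured TCP pose, the force, the opening and the grip force at its end, in the units of the state.
- sensors.observe(): the state, without advancing time (a new reading comes with each control period).
- optics.get_image(name): name is "scene" or "side" or "wrist"; returns the picture (420x560x3 uint8, blue, green, red); there is no depth.
- optics.calibration(name): a dict with "camera_matrix" (3x3 intrinsics, pixels), "D" ([k1, k2, p1, p2, k3] as OpenCV has them; the pictures are not rectified), "rvec" (rotation vector, rad) and "tvec" (3), from world to camera coordinates, as OpenCV has them. Camera axes: x right, y down, z forward; pixel columns grow to the right and rows downward; lengths in m; the calibration is good to about 2 mm. A picture is of the moment at which its call begins: read the wrist's pose just before it. calibration takes no time and is no camera call; for the wrist camera it gives the pose at the moment of the call.
- arm.sign_off(): hands the job in; it is judged then, once.
The state is a dict: "clock": time; "joints": joint angles; "dq": joint speeds; "joint_efforts": joint torques, N m; "position": TCP position; "ee_rot": TCP orientation; "force": force on the tool from outside, world axes, zero at the start; "ft_torque": the same for the moment, N m; "width": opening from 0.0 (shut) to 1.0 (fully open); "gripper_force": force on a finger pad.
Only numpy, scipy, OpenCV 4.12 (cv2) and the standard library are available. Lean on these libraries where they do the work, as an engineer would, in place of code of your own. Each camera call takes 0.05 s, during which the arm holds its last target. There are 200 camera calls.

## Working session

There is one attempt and no reset: what is moved stays moved. The work goes in short steps, Python scripts to look and compute and a tool call to move; the robot and the scene stay as the last step left them, time stands still between calls to the robot, and variables do not carry over. Pictures are saved under pics/ and viewed, at most 10 in all, crops included, and the job is handed in when it is done.

Besides the shell and the picture viewer there is one more tool, called after ">>>" as a command line: name --argument value ..., lists and objects as JSON in quotes. arm_command: Moves the arm, as the interface text tells. Its arguments: {"type":"object","properties":{"deltas":{"type":"array","items":{"type":"number"}},"force":{"type":"number"}},"required":["deltas"]}

```bash
mkdir -p pics
python3 - <<'E'
from cell import sensors, optics, arm
import cv2
s=sensors.observe();print({k:s[k] for k in('clock','position','ee_rot','force','width')},arm.nose_length)
for n in('scene','side'):
    cv2.imwrite(f'pics/{n}1.png',cv2.resize(optics.get_image(n),(784,588)))
    c=optics.calibration(n);print(n,c)
E
```

```text
{'clock': 0.0, 'position': array([ 0.24876838, -0.57283329,  0.24496233]), 'ee_rot': array([-3.07444343e+00, -6.38752450e-01,  7.05894744e-04]), 'force': array([-0.44765691,  0.55003191, -0.6273424 ]), 'width': 0.9989263923333899} 0.019
scene {'camera_matrix': array([[396.34207246,   0.        , 274.29629247],
       [  0.        , 396.34207246, 205.15295534],
       [  0.        ,   0.        ,   1.        ]]), 'D': array([-0.06715376,  0.        ,  0.        ,  0.        ,  0.        ]), 'rvec': array([ 1.84583989,  1.75985081, -0.65912378]), 'tvec': array([-0.04489535, -0.36620249,  1.3198228 ])}
side {'camera_matrix': array([[513.58472173,   0.        , 281.12647895],
       [  0.        , 513.58472173, 208.94482352],
       [  0.        ,   0.        ,   1.        ]]), 'D': array([-0.12281079,  0.        ,  0.        ,  0.        ,  0.        ]), 'rvec': array([ 0.44823124, -2.72426681,  1.15028074]), 'tvec': array([0.57278728, 0.15022926, 0.81948294])}
```

View pics/scene1.png

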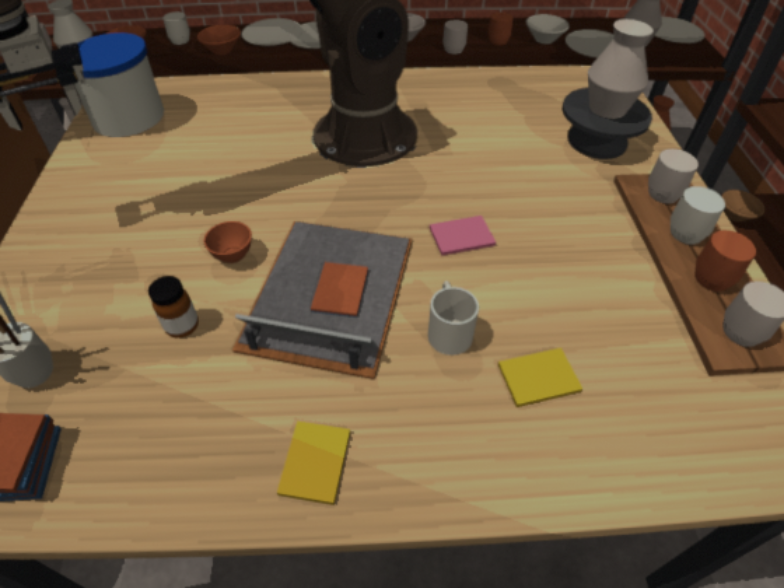

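View pics/side1.png

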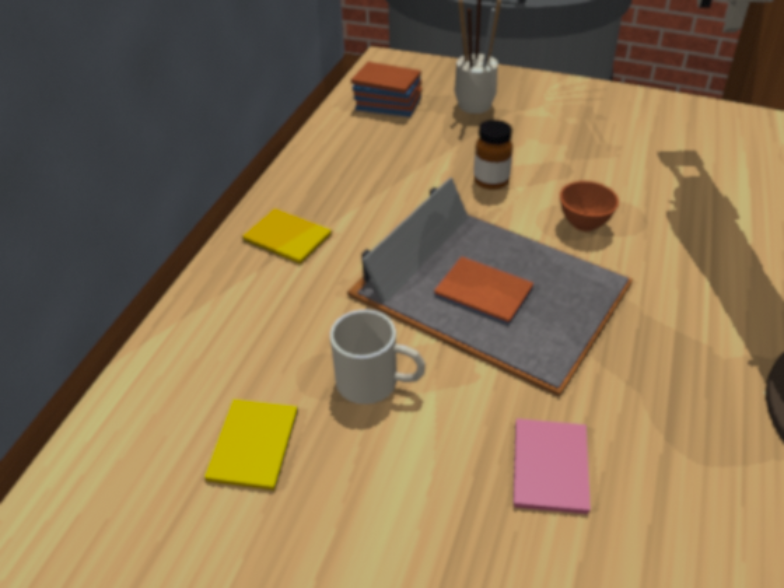

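Candidates (scene pixels): terracotta on the felt (340,288), yellow (540,376) and (315,461), pink (462,234), and the stack (20,455). Only the one on the felt is bare terracotta and lies before the fence. The mug is at (452,320), the jar at (173,307) and the bowl at (229,243). I'll confirm with enlarged crops.

Run:
```python
import cv2
from cell import optics
a=optics.get_image('side')[125:285,240:460]; cv2.imwrite('pics/side2.png',cv2.resize(a,None,fx=3.5,fy=3.5,interpolation=cv2.INTER_CUBIC))
a=optics.get_image('scene')[150:275,145:345]; cv2.imwrite('pics/scene2.png',cv2.resize(a,None,fx=4,fy=4,interpolation=cv2.INTER_CUBIC))
```

```text
(no output)
```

View pics/side2.png

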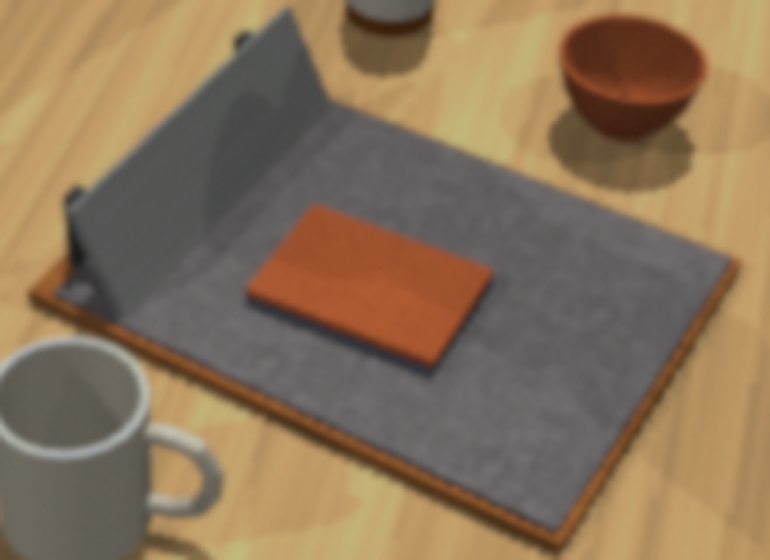

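View pics/scene2.png

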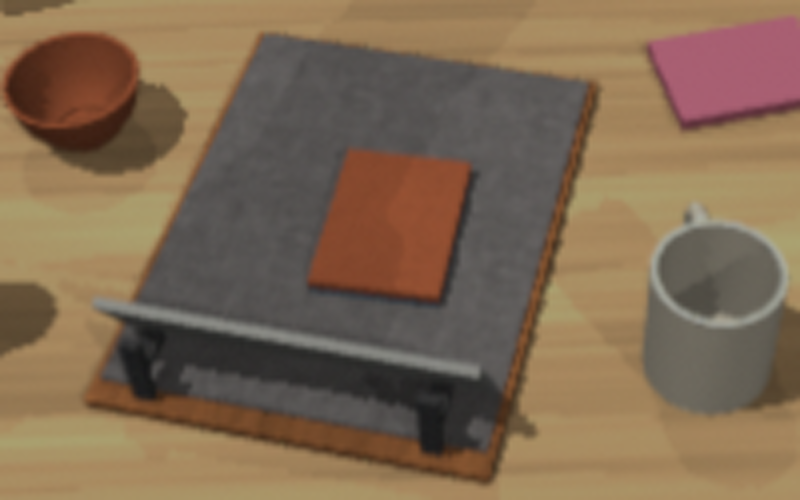

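The crops confirm it: bare terracotta on top with a dark blue underside edge. Side crop tile corners: (318,205), (493,270), (433,362), (248,290). Scene crop: (347,150), (470,160), (440,298), (310,285). Next I fit the board and tile poses.

```bash
cat > h.py <<'E'
import numpy as np, cv2
from cell import optics
from scipy.optimize import least_squares
def proj(n,P):
    c=optics.calibration(n); return cv2.projectPoints(np.float64(P).reshape(-1,1,3),c['rvec'],c['tvec'],c['camera_matrix'],c['D'])[0].reshape(-1,2)
def place(p,L,z0=0):
    c,s=np.cos(p[2]),np.sin(p[2]); L=np.float64(L)
    return np.c_[p[0]+c*L[:,0]-s*L[:,1],p[1]+s*L[:,0]+c*L[:,1],L[:,2]+z0]
def plane(n,px,z):
    c=optics.calibration(n);R=cv2.Rodrigues(c['rvec'])[0];o=-R.T@c['tvec']
    u=cv2.undistortPoints(np.float64(px).reshape(-1,1,2),c['camera_matrix'],c['D']).reshape(-1,2)
    d=np.c_[u,np.ones(len(u))]@R; return o+d*((z-o[2])/d[:,2])[:,None]
def fit(obs,p0):
    f=lambda p:np.concatenate([(proj(n,place(p,L))-px).ravel() for n,L,px in obs])
    r=least_squares(f,p0,loss='soft_l1'); return r.x,np.round(f(r.x).reshape(-1,2),1)
E
python3 - <<'E'
from h import *
S=lambda a:(np.array(a)+.5)/3.5-.5+[240,125]
C=lambda a:(np.array(a)+.5)/4-.5+[145,150]
ft=.032;fz=.073
b,r=fit([('side',[[-.255,-.115,.012],[-.255,.115,.012],[0,-.11,.012],[0,.11,.012],[ft,-.11,fz],[ft,.11,fz]],S([[733,262],[560,533],[330,100],[122,318],[290,8],[75,208]])),
 ('scene',[[-.255,-.115,.012],[-.255,.115,.012],[ft,-.11,fz],[ft,.11,fz]],C([[265,35],[592,82],[97,303],[478,372]]))],[.5,0,0]);print(b,r.tolist())
t,r=fit([('side',[[.055,-.04,.022],[-.055,-.04,.022],[-.055,.04,.022],[.055,.04,.022]],S([[318,205],[493,270],[433,362],[248,290]])),
('scene',[[-.055,-.04,.022],[-.055,.04,.022],[.055,.04,.022],[.055,-.04,.022]],C([[347,150],[470,160],[440,298],[310,285]]))],b-[.1,0,0]);print(t,r.tolist())
c,s=np.cos(b[2]),np.sin(b[2]);d=t[:2]-b[:2];print('tile in board',c*d[0]+s*d[1],-s*d[0]+c*d[1],t[2]-b[2])
E
```

```text
[ 0.58802232 -0.10230909 -0.26906207] [[-0.6, -1.4], [-1.9, -0.9], [0.5, 1.5], [0.5, -0.1], [-0.0, -0.6], [-1.4, 0.7], [0.4, -0.9], [-0.3, -0.2], [-0.5, -2.3], [0.8, -1.7]]
[ 0.49720187 -0.055772   -0.19570391] [[-1.7, -0.4], [0.2, -0.4], [0.2, -0.2], [-0.8, -0.2], [0.4, -0.8], [0.4, 0.0], [0.1, -0.9], [-0.4, -1.5]]
tile in board -0.09992363018644015 0.020720160256167748 0.07335815522749509
```

```bash
cat >> h.py <<'E'
B=np.array([.588,-.1023,-.269])
def tob(w):
    c,s=np.cos(B[2]),np.sin(B[2]);d=np.atleast_2d(w)[:,:2]-B[:2];return np.c_[d@[c,s],d@[-s,c]]
E
python3 - <<'E'
from h import *
from cell import sensors
from scipy.spatial.transform import Rotation as R
k=5/7
print('mug rim, jar cap, bowl rim',tob(plane('scene',np.array([[452,304]])*k,.085)),tob(plane('scene',np.array([[167,287]])*k,.1)),tob(plane('scene',np.array([[228,238]])*k,.05)))
r0=R.from_rotvec(sensors.observe()['ee_rot']);print(r0.as_matrix().round(4))
c,s=np.cos(B[2]),np.sin(B[2])
rt=R.from_matrix(np.array([[c,s,0],[s,-c,0],[0,0,-1]]));print((rt*r0.inv()).as_rotvec()/(np.pi/2))
p0=sensors.observe()['position']
for q in[(-.185,.018,.15),(-.185,.018,.033)]:
    w=place(B,[q])[0];print(w,w-p0)
E
```

```text
mug rim, jar cap, bowl rim [[-0.04952847  0.2211814 ]] [[ 0.02705537 -0.22434668]] [[-0.14405384 -0.20440936]]
[[ 9.172e-01  3.984e-01 -5.000e-04]
 [ 3.984e-01 -9.172e-01  9.000e-04]
 [-1.000e-04 -1.000e-03 -1.000e+00]]
[-6.52838919e-04 -1.10749268e-04 -4.32085683e-01]
[ 0.41443694 -0.03578034  0.15      ] [ 0.16558978  0.53720542 -0.09524174]
[ 0.41443694 -0.03578034  0.033     ] [ 0.16558978  0.53720542 -0.21224174]
```

>>> arm_command --deltas '[0,0,-0.432,0.166,0.537,-0.08,40,0,0,-0.432,0.166,0.537,-0.08,40,0,0,-0.432,0.166,0.537,-0.08,40,0,0,-0.432,0.166,0.537,-0.08,40,0,0,-0.432,0.166,0.537,-0.08,40,0,0,-0.432,0.166,0.537,-0.08,40,0,0,-0.432,0.166,0.537,-0.08,40,0,0,-0.432,0.166,0.537,-0.08,40,0,0,-0.432,0.166,0.537,-0.08,40,0,0,-0.432,0.166,0.537,-0.08,40,0,0,-0.432,0.166,0.537,-0.08,40,0,0,-0.432,0.166,0.537,-0.08,40,0,0,-0.432,0.166,0.537,-0.08,40,0,0,-0.432,0.166,0.537,-0.08,40,0,0,-0.432,0.166,0.537,-0.08,40,0,0,-0.432,0.166,0.537,-0.08,40]'

```text
clock: 1.8
position: [0.4147, -0.0375, 0.1658]
ee_rot: [3.112, -0.425, 0.0]
force: [-0.3, 0.0, -0.0]
width: 0.436
gripper_force: 0.0
```

>>> arm_command --deltas '[0,0,0,0,0.002,-0.04,40,0,0,0,0,0.002,-0.08,40,0,0,0,0,0.002,-0.11,40,0,0,0,0,0.002,-0.125,40,0,0,0,0,0.002,-0.132,40,0,0,0,0,0.002,-0.132,40,0,0,0,0,0.002,-0.132,40]'

```text
clock: 2.5
position: [0.4155, -0.0346, 0.0344]
ee_rot: [3.113, -0.422, 0.002]
force: [0.8, 0.6, 1.1]
width: 0.431
gripper_force: 0.0
```

Run:
```python
from h import *
from cell import sensors
a=optics.get_image('side')[125:285,240:460]; cv2.imwrite('pics/side3.png',cv2.resize(a,None,fx=3.5,fy=3.5,interpolation=cv2.INTER_CUBIC))
s=sensors.observe();print(s['position'],tob(s['position']),s['force'])
```

```text
[ 0.41565594 -0.0345437   0.03459603] [[-0.1841535   0.01951613]] [0.82408832 0.19841507 0.12630859]
```

View pics/side3.png

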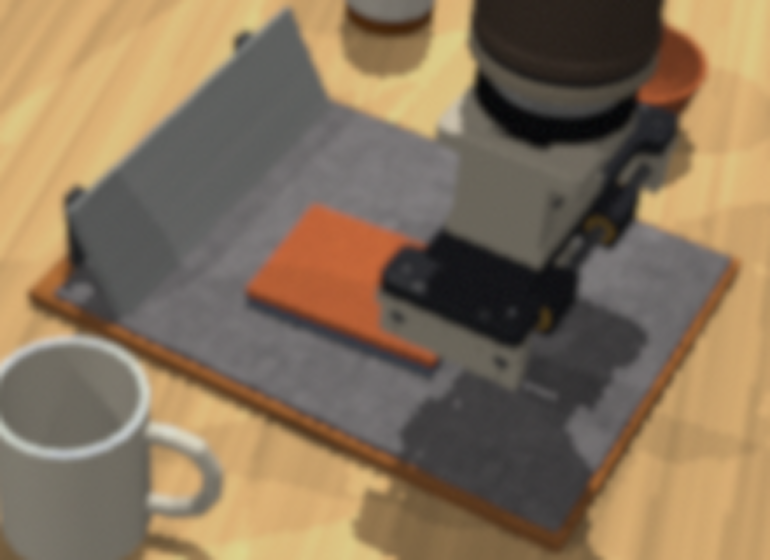

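>>> arm_command --deltas '[0,0,0,0.007,-0.002,-0.0015,40,0,0,0,0.0135,-0.0037,-0.0015,40,0,0,0,0.02,-0.0055,-0.0015,40,0,0,0,0.0265,-0.0073,-0.0015,40,0,0,0,0.033,-0.0091,-0.0015,40,0,0,0,0.0395,-0.0109,-0.0015,40,0,0,0,0.046,-0.0127,-0.0015,40,0,0,0,0.0525,-0.0145,-0.0015,40,0,0,0,0.059,-0.0163,-0.0015,40,0,0,0,0.0655,-0.0181,-0.0015,40,0,0,0,0.072,-0.0199,-0.0015,40,0,0,0,0.0785,-0.0216,-0.0015,40,0,0,0,0.085,-0.0234,-0.0015,40,0,0,0,0.0915,-0.0252,-0.0015,40,0,0,0,0.098,-0.027,-0.0015,40,0,0,0,0.104,-0.0287,-0.0015,40,0,0,0,0.11,-0.0303,-0.0015,40,0,0,0,0.11,-0.0303,-0.0015,40]'

```text
clock: 4.35
position: [0.5265, -0.0649, 0.0324]
ee_rot: [-3.113, 0.422, -0.003]
force: [-0.1, -0.4, 0.8]
width: 0.437
gripper_force: 0.0
```

```bash
cat > look.py <<'E'
import sys
from h import *
from cell import sensors
s=sensors.observe();print(s['clock'],s['position'],tob(s['position']),s['force'])
a=optics.get_image('side')[75:285,240:460]; b=optics.get_image('scene')[120:275,145:345]
a=cv2.resize(a,None,fx=1.9,fy=1.9,interpolation=cv2.INTER_CUBIC);b=cv2.resize(b,(380,399*155*200//(155*200)),interpolation=cv2.INTER_CUBIC) if 0 else cv2.resize(b,None,fx=1.9,fy=1.9,interpolation=cv2.INTER_CUBIC)
o=np.zeros((400,800,3),np.uint8);o[:a.shape[0],:a.shape[1]]=a;o[:b.shape[0],420:420+b.shape[1]]=b
cv2.imwrite(f'pics/{sys.argv[1]}.png',o)
E
python3 look.py l1
```

```text
4.35 [ 0.52645368 -0.06490257  0.03243669] [[-0.06927196  0.0196955 ]] [-0.08372307 -0.36292774  0.84767253]
```

View pics/l1.png

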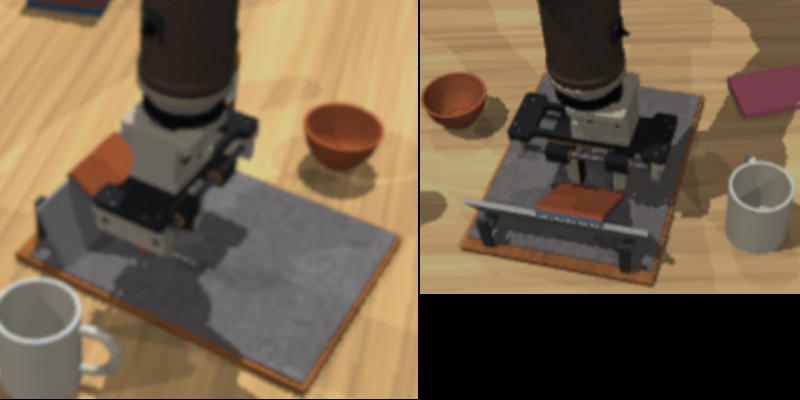

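The tile rides up squarely on the fence: terracotta shows above the fence edge at (105,165) on the left and (580,200) on the right. I keep pushing, more slowly.

>>> arm_command --deltas '[0,0,0,0.004,-0.001,0,40,0,0,0,0.008,-0.002,0,40,0,0,0,0.012,-0.0033,0,40,0,0,0,0.016,-0.0044,0,40,0,0,0,0.02,-0.0055,0,40,0,0,0,0.024,-0.0066,0,40,0,0,0,0.027,-0.0074,0,40,0,0,0,0.03,-0.0083,0,40,0,0,0,0.033,-0.0091,0,40,0,0,0,0.036,-0.01,0,40,0,0,0,0.039,-0.0107,0,40,0,0,0,0.041,-0.0113,0,40,0,0,0,0.0425,-0.0117,0,40,0,0,0,0.0425,-0.0117,0,40]'

```text
clock: 5.85
position: [0.5678, -0.0763, 0.0323]
ee_rot: [3.113, -0.421, 0.0]
force: [-0.6, 0.5, -0.8]
width: 0.437
gripper_force: 0.2
```

```bash
python3 look.py l2
```

```text
5.85 [ 0.56775683 -0.07633277  0.03225266] [[-0.02641642  0.0196534 ]] [-0.628505    0.50529824 -0.81734298]
```

View pics/l2.png

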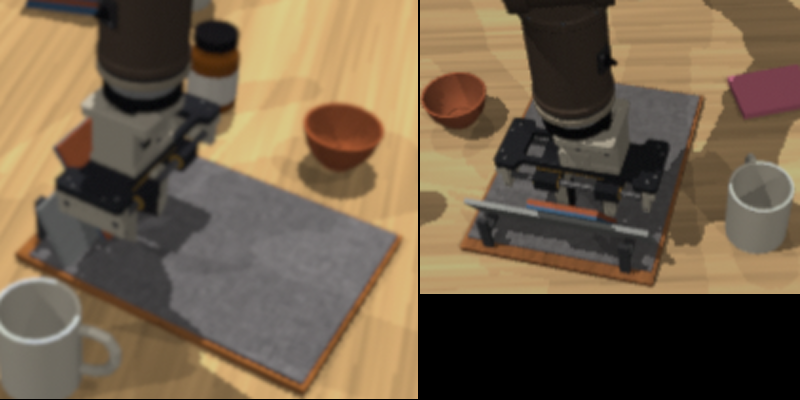

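The tile is now steep: its end edge is just visible above the fence at (565,210), with blue behind it. A few mm remain.

>>> arm_command --deltas '[0,0,0,0.0015,-0.0004,0,40,0,0,0,0.003,-0.0008,0,40,0,0,0,0.004,-0.0011,0,40,0,0,0,0.005,-0.0014,0,40,0,0,0,0.006,-0.0016,0,40,0,0,0,0.006,-0.0016,0,40]'

```text
clock: 6.55
position: [0.5736, -0.0779, 0.0322]
ee_rot: [3.113, -0.421, 0.0]
force: [-1.4, 1.1, -0.5]
width: 0.435
gripper_force: 0.4
```

>>> arm_command --deltas '[0,0,0,0.001,-0.0003,0,40,0,0,0,0.002,-0.0006,0,40,0,0,0,0.002,-0.0006,0,40]'

```text
clock: 6.85
position: [0.5741, -0.0781, 0.0319]
ee_rot: [3.113, -0.421, -0.005]
force: [-6.1, 1.5, 2.9]
width: 0.435
gripper_force: 3.0
```

The force is 6 N, so the edge is seated at the foot. I back off and rise.

>>> arm_command --deltas '[0,0,0,-0.005,0.0014,0,40,0,0,0,-0.015,0.004,0,40,0,0,0,-0.035,0.0095,0,40,0,0,0,-0.06,0.0165,0,40,0,0,0,-0.08,0.022,0,40,0,0,0,-0.08,0.022,0.04,40,0,0,0,-0.08,0.022,0.09,40,0,0,0,-0.08,0.022,0.14,40,0,0,0,-0.08,0.022,0.18,40,0,0,0,-0.08,0.022,0.18,40]'

```text
clock: 7.85
position: [0.4984, -0.0564, 0.218]
ee_rot: [-3.112, 0.421, -0.017]
force: [0.7, -0.5, -0.9]
width: 0.435
gripper_force: 0.0
```

```bash
python3 look.py l3
```

```text
7.85 [ 0.49841761 -0.05641937  0.2180347 ] [[-0.09855434  0.02042254]] [ 0.7211135  -0.48983125 -0.86930948]
```

View pics/l3.png

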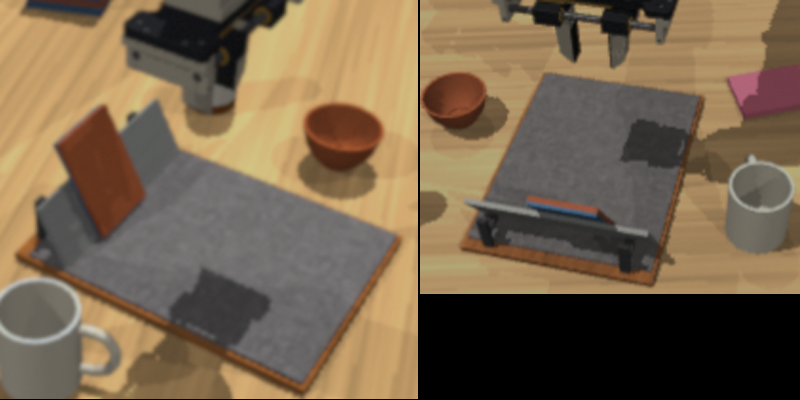

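The tile leans squarely on the fence, at (100,170) on the left. Now I go over and behind its top edge.

>>> arm_command --deltas '[0,0,0,0.04,-0.011,0.01,35,0,0,0,0.08,-0.022,0.01,35,0,0,0,0.12,-0.033,0.01,35,0,0,0,0.155,-0.043,0.01,35,0,0,0,0.177,-0.049,0.01,35,0,0,0,0.177,-0.049,0.01,35,0,0,0,0.177,-0.049,-0.03,35,0,0,0,0.177,-0.049,-0.07,35,0,0,0,0.177,-0.049,-0.095,35,0,0,0,0.177,-0.049,-0.104,35,0,0,0,0.177,-0.049,-0.104,35,0,0,0,0.177,-0.049,-0.104,35]'

```text
clock: 9.15
position: [0.6729, -0.1054, 0.1093]
ee_rot: [-3.113, 0.421, -0.002]
force: [0.2, 0.3, 1.1]
width: 0.381
gripper_force: 0.0
```

```bash
python3 -c "
from h import *
from cell import sensors
s=sensors.observe();print(s['clock'],s['position'],tob(s['position']),s['force'])"
```

```text
9.15 [ 0.67291418 -0.10540201  0.10928892] [[0.08268484 0.01957697]] [0.18176878 0.26511525 1.13859756]
```

>>> arm_command --deltas '[0,0,0,-0.006,0.0016,0,35,0,0,0,-0.012,0.0033,0,35,0,0,0,-0.017,0.0047,0,35,0,0,0,-0.022,0.006,0,35,0,0,0,-0.027,0.0074,0,35,0,0,0,-0.032,0.0088,0,35,0,0,0,-0.037,0.0102,0,35,0,0,0,-0.042,0.0115,0,35,0,0,0,-0.047,0.013,0,35,0,0,0,-0.052,0.0143,0,35,0,0,0,-0.057,0.0157,0,35,0,0,0,-0.062,0.017,0,35,0,0,0,-0.067,0.0184,0,35,0,0,0,-0.072,0.0198,0,35,0,0,0,-0.077,0.0212,0,35,0,0,0,-0.082,0.0226,0,35,0,0,0,-0.087,0.024,0,35,0,0,0,-0.091,0.025,0,35,0,0,0,-0.095,0.026,0,35,0,0,0,-0.095,0.026,0,35]'

```text
clock: 11.15
position: [0.5769, -0.0793, 0.1083]
ee_rot: [3.113, -0.421, -0.001]
force: [-0.8, -0.1, -0.9]
width: 0.384
gripper_force: 0.0
```

```bash
python3 look.py l4
```

```text
11.15 [ 0.57693246 -0.07934923  0.10825535] [[-0.01676909  0.01918401]] [-0.75087769 -0.06900939 -0.92295431]
```

View pics/l4.png

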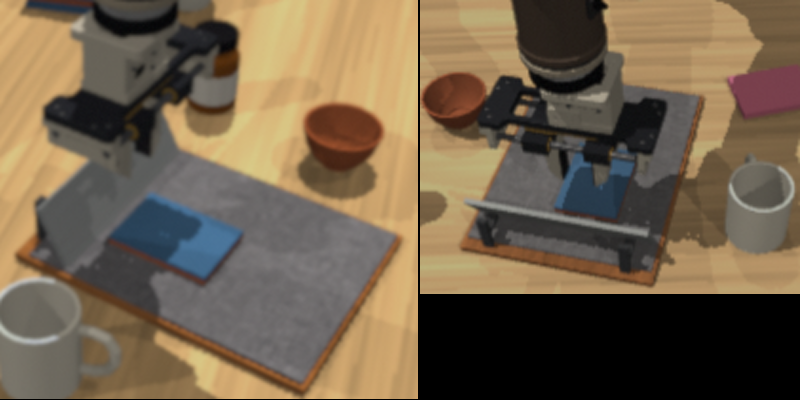

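The tile lies flat with its blue face up at (175,235), and the bystanders have not moved. I raise the arm clear, check the centre and hand in.

>>> arm_command --deltas '[0,0,0,0,0,0.04,35,0,0,0,0,0,0.08,35,0,0,0,0,0,0.12,35,0,0,0,0,0,0.15,35,0,0,0,0,0,0.15,35,0,0,0,0,0,0.15,35,0,0,0,0,0,0.15,35]'

```text
clock: 11.95
position: [0.5769, -0.0795, 0.257]
ee_rot: [3.113, -0.421, -0.003]
force: [-0.3, -0.4, 0.0]
width: 0.38
gripper_force: 0.0
```

Run:
```python
from h import *
from cell import sensors,arm
im=optics.get_image('side').astype(int);m=(im[...,0]>im[...,2]+40)&(im[...,0]>70);m[:125]=0;m[285:]=0;m[:,:240]=0;m[:,460:]=0
y,x=np.nonzero(m);c=tob(plane('side',[[x.mean(),y.mean()]],.022))[0]
rect=tob(plane('side',np.c_[x,y],.022));print(c,len(x),rect.min(0),rect.max(0),sensors.observe()['force'])
if -.15<c[0]<-.04 and abs(c[1])<.07: print(arm.sign_off())
```

```text
[-0.07119137  0.01780515] 1581 [-0.12497428 -0.02237202] [-0.01490667  0.05805308] [ 0.05326315  0.08348494 -0.73305696]
the job is handed in; nothing more can be done
None
```

The job is handed in: the tile was pushed up until it leaned on the fence, then tipped back, and it lies flat on the felt with the blue glaze up, about 71 mm in front of the fence's foot and 18 mm off the middle line; the mug, jar and bowl were not touched, and the robot's clock read about 12 s.

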